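# Find the high spot of a stirrer shaft's hub with a dial indicator

### The arm

A 6-joint arm with a two-finger parallel gripper is mounted at the origin on the work surface. World frame = base frame: x ahead of the robot, y to its left, z up, the work surface at z = 0. Lengths are in m, angles in rad, forces in N, time in s.
With the tool pointing down it reaches from about 0.35 to 0.775 m from the base axis. Payload 5.5 kg.
Tool frame: the origin (TCP) lies on the mounting face of the last link; the fingertips stand 173 mm ahead of it and the grasp point (between the pads) lies 155 mm ahead of it; z points along the fingers, y is the line along which they close (so a half turn about z gives the same grasp; the last joint's range is limited). The gripper opens to 85 mm and grips with 20 to 120 N. Pads are 22 mm wide; open, the fingers measure 114 mm over their backs; the gripper's body (76 mm by 85 mm) begins 54 mm behind the grasp point. The pads swing forward as they close: fully open they stand 13 mm farther back than shut.
Start: joints at [-0.14, 0.313, 0.046, 1.304, 0, 1.431], TCP at [0.575, -0, 0.405] pointing down, gripper open.
Joint ranges: [-2.76, 2.76], [-0.86, 1.69], [-1.03, 1.26], [-2.2, 2.34], [-1.47, 1.5], [-3.14, 3.14]. Speed limits (rad/s): [2.57, 2.57, 3.14, 3.14, 3.14, 3.14].

### API

Orientations are given as a rotation vector (axis times angle).
In Python, from bench import sensors, snapshot, ticket gives the robot as it stands.
- The arm moves only by the tool step_arm, never from a script. Its argument "steps" is a list of rows, each a list of 4 numbers: the shift along the tool's x, y, z in cm, then the turn about the tool's z in degrees. A call has 1 to 8 rows; each row shifts and turns the commanded pose from where the row before left it, along the tool's axes as they then stand; what a row does not reach is not made up. A row lasts 1/10 s, in which the tool goes at most 50 mm and 8.59 degrees, less where a joint would pass 70% of its speed; a pose out of reach is approached as far as the arm can. A call with a gripper value outside its range is refused whole. "hand" is the finger opening in cm, from 0 to 8.54, set as the call begins (left out, the last holds). The fingers move at their own pace and stop on an object; "grip_force" is the grip in N (left out, the last holds). Time passes only in rows, so rows that do not move let the fingers close. It gives the time, the measured TCP pose, the force, the opening and the grip force at its end, in the units of the state.
- sensors.read_state(): the state, without advancing time (a new reading comes with each control period).
- snapshot(name): name is "scene" or "side" or "wrist"; returns a dict with "frame" (384x512x3 uint8, red, green, blue), "range_z" (384x512 float32, m along the optical axis (not along the pixel's ray), 0 where there is no reading), "camera_matrix" (3x3 intrinsics, pixels), "world_to_cam" (4x4, takes a point from world to camera coordinates). Camera axes: x right, y down, z forward; pixel columns grow to the right and rows downward; lengths in m; the calibration is good to about 2 mm. The wrist camera is an equidistant fisheye: a pixel r from the principal point sees the ray r / f radians off the axis. A picture is of the moment at which its call begins.
- ticket.job_done(): hands the job in; it is judged then, once.
The state is a dict: "clock": time; "joint_pos": joint angles; "joint_vel": joint speeds; "effort": joint torques, N m; "tcp_pos": TCP position; "tool_rot": TCP orientation; "wrist_force": force on the tool from outside, world axes, zero at the start; "ft_torque": the same for the moment, N m; "width": opening from 0.0 (shut) to 1.0 (fully open); "grasp_force": force on a finger pad.
Only numpy, scipy, OpenCV 4.12 (cv2) and the standard library are available. Lean on these libraries where they do the work, as an engineer would, in place of code of your own. Each camera call takes 0.05 s, during which the arm holds its last target. There are 200 camera calls.

### The job

Take the indicator carriage by its upright tab and lower it until the sprung plunger rests on the hub of the stirrer shaft and the dial needle stands about half-way along its scale; never drive the plunger hard to the end of its travel. Then use the crank to turn the shaft through one full turn in its V-blocks, watching how the needle swings, and bring the hub's high spot (the largest reading) under the plunger. Let go and leave it so, with the carriage still down, and do not disturb the loose things around the rig.

Things in the scene. Friction and masses are not known exactly. Their poses are not given: they have to be found in the camera images.
- rig: Fixed runout rig, steel base 190 x 250 x 12 mm. Origin on the bench below the shaft; the horizontal stirrer shaft runs along its y axis, 85 mm up; z is up. Crank at the shaft's -y end, impeller at +y (172 mm); V-blocks (60 mm wide, 28 thick, tops 95 mm up) at y = -52 and 88 mm; hub and plunger at x = 0, y = 20 mm; slide column (26 x 34 mm, top 190 mm up) at x = -95, y = 20 mm, on the robot's side.
- tab (a point): Grip point of the carriage's upright aluminium tab, 14 mm thick along the rig's x, 26 mm wide along y, 45 mm tall; the point is on its centre line, 15 mm below its top edge, 30 mm above the carriage. Rig frame: x = -95, y = 75 mm, height 230 mm with the carriage at the top. The dial (86 mm across, face up, 25 mm lower) is centred at rig x = 0, y = 20 mm.
- carriage (a joint): How far the indicator carriage has been slid down its column, m: 0 top, 0.058 bottom. A friction slide: about 8 to 15 N pushes it down, it stays where it is left.
- plunger: The indicator's sprung steel plunger, an upright rod 6 mm across with a ball end 10 mm across; origin at its lowest point, z up. It slides up into the indicator by at most 14 mm against a spring (1.3 N when it starts to move, 4.8 N at the end of its travel); beyond that it is solid and the force on the hub climbs steeply.
- tip (a point): The lowest point of the plunger. With the carriage at the top it is 142 mm above the bench; resting on the hub it is 104 to 109 mm above the bench, highest at the hub's high spot.
- needle (a joint): Dial reading: angle of the black needle on the white, upward-facing dial, rad, clockwise seen from above. 0 with the plunger fully out (needle along the rig's +x), 0.3 rad for each mm the plunger is pressed in, 4.2 at the end of the scale; half-way is 2.1. Long scale marks stand at 0, 2.1 and 4.2, short ones at every mm.
- stirrer: The steel stirrer shaft, 12 mm across, with its crank, hub and impeller; origin on the shaft's axis (rig y = 0, 85 mm above the bench), y along the shaft, z towards the crank's grip. The hub, 44 mm across and 30 mm long, sits under the plunger and runs out of true by up to some mm, its high side at an unknown angle to the crank.
- spindle (a joint): Turning angle of the shaft, rad, without stops: 0 with the crank grip straight above the shaft, growing as the grip moves from there towards the rig's +x (away from the robot). Turning takes about 4 to 5 N at the grip; it stays where it is left.
- crank_grip (a point): Middle of the grey crank grip, a sleeve 14 mm across, 50 mm long, parallel to the shaft, at rig y = -125 mm. It goes round the shaft's axis on a 30 mm radius. The crank arm's outer face is 30 mm from this point towards +y; the other end is free. The sleeve spins freely on its pin, so a gripper can hold it from above and keep pointing down all the way round. This point's orientation means nothing.
- shaft_axis (a point): Point of the rig on the shaft's axis, 85 mm above the bench, in the middle of the crank grip's circle.
- beaker: Bystander: glass beaker, 84 mm across, 110 mm tall, origin under its centre.
- wash_bottle: Bystander: white bottle, 60 mm across, 150 mm tall, origin under its centre.
- jar: Bystander: amber jar, 48 mm across, 60 mm tall, origin under its centre.
- spare_collar: Bystander: loose steel collar, 44 mm across, 24 mm tall, beside the rig, origin under its centre.
- wrench: Bystander: wrench 150 mm long lying beyond the crank end of the rig, origin under its middle.
- screwdriver: Bystander: screwdriver 180 mm long lying on the bench, origin under its middle.

How it is judged:
By the outcome, as a careful person would: the job done as asked, in the order asked, and still so for the second after the job is handed in, with the robot touching nothing.
It also fails if it takes over 69 s, if anything falls off the work surface, if the arm or the gripper's body presses on something with over 40 N, if the wrist force passes 120 N, or if a joint passes its speed limit or range.

## Working session

There is one attempt and no reset: what is moved stays moved. The work goes in short steps, Python scripts to look and compute and a tool call to move; the robot and the scene stay as the last step left them, time stands still between calls to the robot, and variables do not carry over. Pictures are saved under pics/ and viewed, at most 10 in all, crops included, and the job is handed in when it is done.

Besides the shell and the picture viewer there is one more tool, called after ">>>" as name(argument=value, ...) on one line, values as JSON. step_arm: Moves the arm, as the interface text tells. Its arguments: {"type":"object","properties":{"steps":{"type":"array"},"hand":{"type":"number"},"grip_force":{"type":"number"}},"required":["steps"]}

```bash
ls; mkdir -p pics
python3 - <<'E'
from bench import sensors, snapshot
import cv2,numpy as np,pickle
s=sensors.read_state(); print({k:np.round(v,3).tolist() for k,v in s.items()})
d={}
for n in("scene","side"):
    d[n]=snapshot(n); print(n,d[n]["camera_matrix"].round(1).tolist(),d[n]["world_to_cam"].round(3).tolist())
    cv2.imwrite(f"pics/{n}0.png",cv2.resize(d[n]["frame"][:,:,::-1],None,fx=1.56,fy=1.56))
pickle.dump(d,open("d0.pkl","wb"))
E
```

```text
pics
{'clock': 0.0, 'joint_pos': [-0.14, 0.314, 0.045, 1.304, 0.0, 1.431], 'joint_vel': [0.001, -0.0, -0.0, -0.0, -0.0, -0.001], 'effort': [-0.003, -48.063, 29.853, 0.02, -0.0, -0.0], 'tcp_pos': [0.575, 0.0, 0.404], 'tool_rot': [-2.22, -2.22, 0.002], 'wrist_force': [-0.201, -0.006, 0.384], 'ft_torque': [-0.032, -0.022, -0.018], 'grasp_force': 0.0, 'width': 1.002}
scene [[380.1, 0.0, 258.9], [0.0, 380.1, 183.9], [0.0, 0.0, 1.0]] [[0.626, 0.779, -0.009, -0.359], [0.602, -0.491, -0.63, -0.253], [-0.496, 0.389, -0.777, 1.774], [0.0, 0.0, 0.0, 1.0]]
side [[483.5, 0.0, 255.7], [0.0, 483.5, 188.2], [0.0, 0.0, 1.0]] [[-0.969, -0.245, 0.016, 0.569], [-0.17, 0.624, -0.763, 0.226], [0.177, -0.742, -0.646, 1.438], [0.0, 0.0, 0.0, 1.0]]
```

View pics/scene0.png

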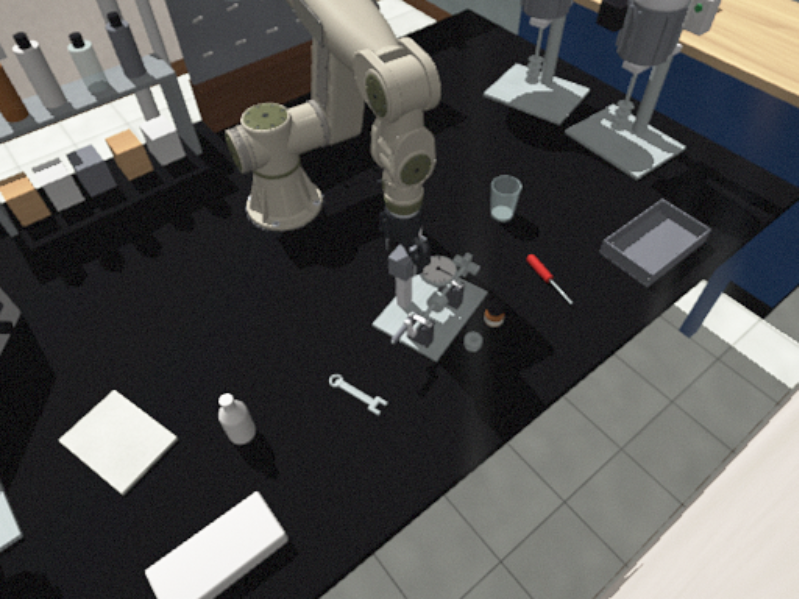

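View pics/side0.png

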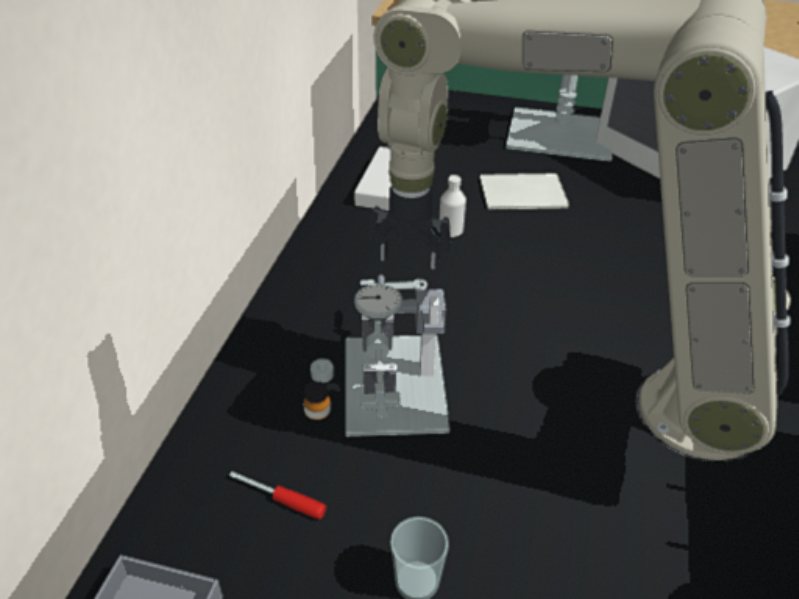

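```bash
cat > h.py <<'E'
import numpy as np,cv2,pickle
def cloud(d):
    K=d["camera_matrix"];T=np.linalg.inv(d["world_to_cam"]);z=d["range_z"]
    v,u=np.mgrid[:z.shape[0],:z.shape[1]]
    P=np.stack([(u-K[0,2])/K[0,0]*z,(v-K[1,2])/K[1,1]*z,z,np.ones_like(z)],-1)@T.T
    P[z<=0]=np.nan
    return P[...,:3]
def proj(d,p):
    c=(d["world_to_cam"]@np.append(p,1))[:3]; K=d["camera_matrix"]
    return (K@c/c[2])[:2]
E
python3 - <<'E'
from h import *
d=pickle.load(open("d0.pkl","rb"))
for n in d:
    P=cloud(d[n]); m=(abs(P[...,0]-.62)<.2)&(abs(P[...,1])<.25)&(P[...,2]>.007)&(P[...,2]<.017)
    m=cv2.morphologyEx(m.astype(np.uint8),cv2.MORPH_OPEN,np.ones((2,2)))
    _,l,st,c=cv2.connectedComponentsWithStats(m); 
    k=1+st[1:,4].argmax(); q=P[l==k]
    r=cv2.minAreaRect((q[:,:2]*1000).astype(np.float32)); print(n,len(q),r,q[:,2].mean(), cv2.boxPoints(r).round().tolist())
    m=(abs(P[...,0]-.58)<.2)&(abs(P[...,1])<.2)&(P[...,2]>.19)&(P[...,2]<.26); q=P[m]; print("high",len(q),q.min(0),q.max(0))
    q=P[m&(P[...,2]>.222)]; print("tab?",len(q),np.nanmedian(q,0),q.min(0),q.max(0))
a=cv2.resize(d["scene"]["frame"][140:240,225:325],(400,400),interpolation=cv2.INTER_CUBIC)
b=cv2.resize(d["side"]["frame"][170:290,190:310],(400,400),interpolation=cv2.INTER_CUBIC)
cv2.imwrite("pics/crop0.png",np.hstack([a,b])[:,:,::-1])
E
```

```text
scene 732 ((623.1245727539062, 92.13337707519531), (105.177734375, 255.29351806640625), 17.4949951171875) nan [[535.0, 198.0], [611.0, -45.0], [712.0, -14.0], [635.0, 230.0]]
high 531 [ 0.49867951 -0.01269496  0.19033542] [0.65874071 0.11014648 0.2596297 ]
tab? 40 [ 0.53302493 -0.00515379  0.25252824] [ 0.51247608 -0.01269496  0.22414026] [0.6336712  0.09864658 0.2596297 ]
side 2555 ((572.333251953125, 86.83428955078125), (191.00588989257812, 245.2377471923828), 17.156309127807617) nan [[445.0, 176.0], [517.0, -58.0], [700.0, -2.0], [627.0, 232.0]]
high 983 [ 0.48733146 -0.00487149  0.19004423] [0.65587046 0.11468287 0.25998676]
tab? 107 [0.51211759 0.08805411 0.24276424] [ 0.4971226  -0.00487149  0.22249012] [0.63110609 0.10902289 0.25998676]
```

View pics/crop0.png

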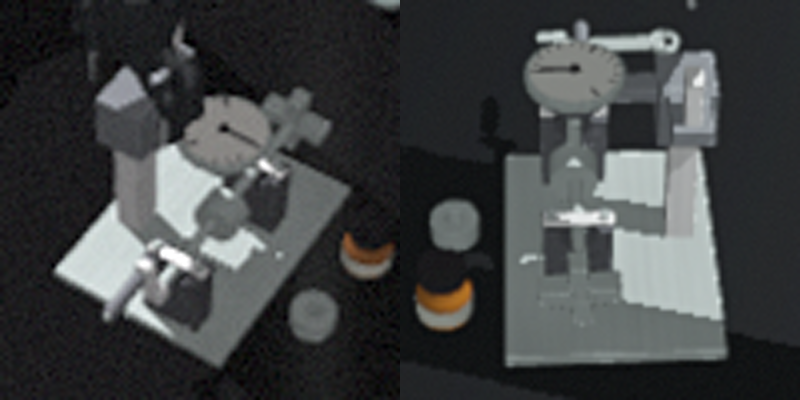

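The crops show the dial face (side crop ~575,70; needle along rig +x), column and tab at right (side crop ~690,80), and the crank at the near −y end in the scene view (~125,290), which looks nearly level. Rig yaw is ≈17.1°. Next I refine the rig origin from the dial, the tab and the grip.

Run:
```python
from h import *
d=pickle.load(open("d0.pkl","rb"))
a=np.radians(17.15);X=np.array([np.cos(a),np.sin(a)]);Y=np.array([-X[1],X[0]]);O=np.array([.625,.044])
for n in d:
    P=cloud(d[n]); q=P[~np.isnan(P[...,0])]; r=np.c_[(q[:,:2]-O)@X,(q[:,:2]-O)@Y,q[:,2]]*1000
    def box(nm,lo,hi):
        s=r[np.all((r>lo)&(r<hi),1)]
        if len(s)>3: print(n,nm,len(s),'min',s.min(0).round(1),'max',s.max(0).round(1),'med',np.median(s,0).round(1)); 
        return s
    s=box("dial",[-60,-40,199],[60,80,212])
    if len(s)>5: print(" circ",cv2.minEnclosingCircle(s[:,:2].astype(np.float32)))
    box("tab",[-130,45,215],[-60,105,252]); box("tabtop",[-130,45,240],[-60,105,252])
    box("carr",[-130,-10,190],[-75,110,212])
    box("grip",[-60,-160,30],[60,-101,135]); box("base",[-200,-200,8],[200,200,16])
    box("imp",[-60,160,30],[60,190,135])
```

```text
scene dial 299 min [-36.2 -20.5 199. ] max [ 40.3  64.9 210.2] med [  2.5  19.  202.7]
 circ ((-2.3372910022735596, 22.422147750854492), 43.040931701660156)
scene tab 5 min [-92.7  75.6 216.5] max [-89.4  87.5 232.5] med [-91.4  82.7 224.1]
scene carr 139 min [-124.2   -7.9  190.5] max [-75.2  95.2 210.4] med [-97.2  15.5 196.5]
scene grip 50 min [ -18.2 -150.8  106.8] max [  -4.6 -102.2  124.3] med [ -10.1 -128.   118.1]
scene base 1206 min [-136.7 -170.7    8. ] max [135.5 172.   16. ] med [ 1.8 21.  11.5]
scene imp 51 min [-35.1 160.4  52.5] max [ 30.5 174.5 124. ] med [  4.5 166.8  92.5]
side dial 464 min [-46.5 -17.3 199.1] max [ 38.2  70.5 209. ] med [ -4.   29.2 202.8]
 circ ((-3.3528034687042236, 26.30824851989746), 44.28229522705078)
side tab 78 min [-105.9   68.9  215.6] max [-91.8  98.4 244.9] med [-98.2  88.5 237. ]
side tabtop 34 min [-105.9   68.9  240. ] max [-91.8  94.6 244.9] med [-98.6  81.3 242.2]
side carr 301 min [-123.7   -5.4  190.1] max [-75.3 100.6 211.9] med [-94.2  47.1 196.9]
side grip 21 min [ -18.5 -142.9  113.3] max [  -8.4 -117.7  123.9] med [ -14.8 -131.1  119.6]
side base 2514 min [-183.9  -92.     8. ] max [135.8 178.5  16. ] med [-47.9  83.2  11.7]
side imp 272 min [-38.  160.1  51.6] max [ 28.2 182.4 121.6] med [ -4.8 174.6  91.4]
```

>>> step_arm(steps=[[0,0,-2.5,-8.5],[0,0,-2.5,-8.65],[2.65,-0.95,0,0],[2.65,-0.95,0,0],[2.65,-0.95,0,0],[2.65,-0.9,0,0],[0,0,0,0],[0,0,0,0]], hand=5, grip_force=60)

```text
clock: 0.9
tcp_pos: [0.5078, 0.0907, 0.4546]
tool_rot: [1.865, 2.528, -0.0]
wrist_force: [0.3, -0.1, -0.0]
width: 0.583
grasp_force: 0.0
```

Run:
```python
from h import *
from bench import sensors, snapshot
s=sensors.read_state(); print({k:np.round(s[k],4).tolist() for k in("clock","tcp_pos","tool_rot","wrist_force","joint_pos")})
d={n:snapshot(n) for n in("wrist","side","scene")}; pickle.dump(d,open("d1.pkl","wb"))
print(d["wrist"]["camera_matrix"],d["wrist"]["world_to_cam"])
f=lambda im:cv2.resize(im,(400,300),interpolation=cv2.INTER_CUBIC)
W=d["wrist"]["frame"]; S=d["side"]["frame"][150:270,180:340]; C=d["scene"]["frame"][130:250,200:360]
cv2.imwrite("pics/m1.png",np.vstack([np.hstack([f(W),f(S)]),np.hstack([f(C),f(W[100:292,128:384])])])[:,:,::-1])
```

```text
{'clock': 0.9, 'tcp_pos': [0.5078, 0.0907, 0.4546], 'tool_rot': [1.8648, 2.5279, -0.0002], 'wrist_force': [0.3404, -0.0881, -0.0285], 'joint_pos': [0.021, 0.1878, 0.0029, 1.3857, -0.0003, 1.2922]}
[[297.31863964   0.         253.97819495]
 [  0.         297.31863964 190.60029151]
 [  0.           0.           1.        ]] [[ 9.55698937e-01  2.94345866e-01  2.32477599e-04 -5.13681278e-01]
 [ 2.80896154e-01 -9.12265098e-01  2.98110285e-01 -1.13995856e-01]
 [ 8.79596111e-02 -2.84838380e-01 -9.54531405e-01  4.08824492e-01]
 [ 0.00000000e+00  0.00000000e+00  0.00000000e+00  1.00000000e+00]]
```

View pics/m1.png

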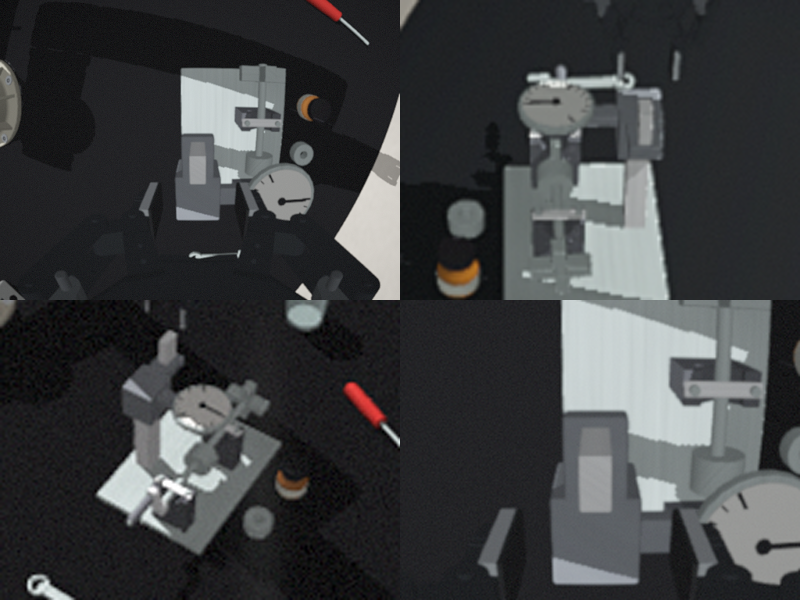

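The wrist view shows the tab (crop ~596,470) centred between the pads (~512 and ~690), and the dial with its needle on +x (~790,545). I'll measure the tab, dial and grip precisely from wrist depth.

```bash
cat >> h.py <<'E'
def fcloud(d):
    K=d["camera_matrix"];T=np.linalg.inv(d["world_to_cam"]);z=d["range_z"]
    v,u=np.mgrid[:z.shape[0],:z.shape[1]]
    x=(u-K[0,2])/K[0,0];y=(v-K[1,2])/K[1,1];r=np.hypot(x,y)+1e-9
    t=np.tan(np.minimum(r,1.45))/r
    P=np.stack([x*t*z,y*t*z,z,np.ones_like(z)],-1)@T.T
    P[(z<=0)|(r>1.4)]=np.nan
    return P[...,:3]
def fproj(d,p):
    K=d["camera_matrix"]; c=np.c_[p,np.ones(len(p))]@d["world_to_cam"].T
    rho=np.hypot(c[:,0],c[:,1])+1e-12; th=np.arctan2(rho,c[:,2])
    return np.c_[K[0,0]*th*c[:,0]/rho+K[0,2],K[1,1]*th*c[:,1]/rho+K[1,2]]
A=np.radians(17.15);X=np.array([np.cos(A),np.sin(A)]);Y=np.array([-X[1],X[0]]);O=np.array([.6208,.0464])
def rig(P): 
    q=P[~np.isnan(P[...,0])]; return np.c_[(q[:,:2]-O)@X,(q[:,:2]-O)@Y,q[:,2]]*1000
E
python3 - <<'E'
from h import *
d=pickle.load(open("d1.pkl","rb"))
for n in d:
    r=rig((fcloud if n=="wrist" else cloud)(d[n]))
    def box(nm,lo,hi):
        s=r[np.all((r>lo)&(r<hi),1)]
        if len(s)>3: print(n,nm,len(s),'min',np.percentile(s,2,0).round(1),'max',np.percentile(s,98,0).round(1),'med',np.median(s,0).round(1)); 
        return s
    s=box("dial",[-60,-40,199],[60,80,212])
    if len(s)>5: print(" circ",cv2.minEnclosingCircle(s[:,:2].astype(np.float32)))
    box("tab",[-120,45,215],[-72,105,252]); box("tabtop",[-120,45,240],[-72,105,252])
    box("grip",[-60,-160,30],[60,-101,135])
    s=box("base",[-200,-100,8],[150,200,16]); print(cv2.minAreaRect(s[:,:2].astype(np.float32)))
    box("shaft",[-30,115,60],[30,150,130])
E
```

```text
wrist dial 3993 min [-32.   -0.6 200.9] max [ 38.6  61.8 206.8] med [  4.   35.3 203.5]
 circ ((1.848176121711731, 23.187450408935547), 42.763038635253906)
wrist tab 972 min [-100.9   63.7  217.7] max [-88.   89.1 244. ] med [-94.6  80.8 242.6]
wrist tabtop 758 min [-100.7   63.5  241.1] max [-88.   89.  244.1] med [-94.6  76.9 242.8]
wrist base 11223 min [-120.2  -32.4   10.8] max [ 63.7 166.1  14.3] med [-41.9  95.2  12.5]
((-1.6338424682617188, 61.69407653808594), (243.64308166503906, 218.11898803710938), 0.7208610773086548)
wrist shaft 325 min [ -6.7 115.6  85.4] max [  6.2 149.8  96.4] med [ -0.9 133.   90.6]
side dial 474 min [-38.2 -15.7 199.3] max [ 38.6  62.7 207. ] med [  0.   25.5 202.5]
 circ ((-3.4897172451019287, 23.07799530029297), 45.719173431396484)
side tab 80 min [-102.    63.6  215.3] max [-88.8  91.7 243.8] med [-94.6  85.1 236.6]
side tabtop 30 min [-101.8   63.6  240.1] max [-89.3  92.5 244.7] med [-95.1  77.6 241.7]
side grip 21 min [ -15.4 -148.8  115.8] max [  -5.3 -123.5  123.9] med [ -11.4 -134.6  118.4]
side base 2518 min [-122.5  -68.3    8.3] max [ 98.7
[... 230 characters left out ...]
 dial 336 min [-37.2 -21.  199.2] max [ 39.   55.9 206.5] med [  2.3  17.2 202.3]
 circ ((1.0324100255966187, 17.48402976989746), 43.70482635498047)
scene tab 56 min [-101.3   58.2  216.2] max [-86.3  84.5 245. ] med [-91.5  67.5 235.6]
scene tabtop 17 min [-100.5   60.7  240.2] max [-87.1  86.3 247.3] med [-93.   74.9 242.7]
scene grip 52 min [ -15.  -152.   111.1] max [  -2.9 -104.1  124.1] med [  -6.5 -129.6  117.1]
scene base 1254 min [-119.4  -79.3    8.2] max [113.8 162.2  15.6] med [ 8.1 19.2 11.6]
((-7.9776458740234375, 43.15966033935547), (300.7857666015625, 253.4019317626953), 0.2144382894039154)
scene shaft 63 min [-25.2 119.7  76.1] max [ 27.4 149.9 117.2] med [  3.3 147.2  89.3]
```

>>> step_arm(steps=[[0,0,2.5,0],[0,0,2.5,0],[0,0,1.3,0],[0,0,0.6,0],[0,0,0,0]])

```text
clock: 1.55
tcp_pos: [0.5082, 0.0897, 0.3849]
tool_rot: [-1.867, -2.525, 0.002]
wrist_force: [-0.3, 0.3, -0.0]
width: 0.585
grasp_force: 0.0
```

>>> step_arm(steps=[[0,0,0,0],[0,0,0,0],[0,0,0,0],[0,0,0,0],[0,0,0,0],[0,0,0,0]], hand=0.5, grip_force=70)

```text
clock: 2.15
tcp_pos: [0.5073, 0.09, 0.3864]
tool_rot: [1.866, 2.527, -0.003]
wrist_force: [-3.8, -3.3, 2.2]
width: 0.155
grasp_force: 70.3
```

>>> step_arm(steps=[[0,0,0.4,0],[0,0,0.5,0],[0,0,0.5,0],[0,0,0.5,0],[0,0,0.5,0],[0,0,0.5,0],[0,0,0.4,0],[0,0,0,0]])

```text
clock: 2.95
tcp_pos: [0.5073, 0.09, 0.3533]
tool_rot: [1.866, 2.527, -0.003]
wrist_force: [-3.6, -2.6, 2.6]
width: 0.152
grasp_force: 70.2
```

```bash
cat > dial.py <<'E'
from h import *
import sys
from bench import sensors, snapshot
def read(d,top,fish,rr=(10,24)):
    P=(fcloud if fish else cloud)(d); q=P[~np.isnan(P[...,0])]
    r=rig(P); s=r[(abs(r[:,0])<30)&(abs(r[:,1]-20)<30)&(abs(r[:,2]-top*1e3)<8)]
    z=np.median(s[:,2])/1e3 if len(s)>20 else top
    # circle centre from bright dial pixels: use nominal rig pose
    th=np.radians(np.arange(0,360,1)); R=np.linspace(rr[0],rr[1],15)/1e3
    c=O+0.020*Y
    T,RR=np.meshgrid(th,R,indexing="ij")
    xy=c+(RR*np.cos(T))[...,None]*X-(RR*np.sin(T))[...,None]*Y
    p=np.concatenate([xy,np.full(T.shape+(1,),z)],-1).reshape(-1,3)
    uv=fproj(d,p) if fish else np.array([proj(d,k) for k in p])
    g=cv2.cvtColor(d["frame"],cv2.COLOR_RGB2GRAY).astype(np.float32)
    m=uv.astype(np.float32)
    v=cv2.remap(g,m[:,:1].copy(),m[:,1:].copy(),cv2.INTER_LINEAR).reshape(T.shape)
    pr=v.mean(1); pr=cv2.GaussianBlur(np.r_[pr,pr,pr][:,None],(1,9),0)[360:720,0]
    k=pr.argmin(); w=np.arange(-12,13); ww=np.maximum(np.median(pr)-pr[(k+w)%360],0)
    return np.radians(k+(w*ww).sum()/ww.sum()),z,pr.min(),np.median(pr),len(s)
def warp(d,z,fish,N=260,S=50):
    g=np.linspace(-S,S,N)/1e3; a,b=np.meshgrid(g,-g)   # right=+rig x, up=+rig y
    xy=O+a[...,None]*X+(b+.02)[...,None]*Y
    p=np.concatenate([xy,np.full(a.shape+(1,),z)],-1).reshape(-1,3)
    uv=(fproj(d,p) if fish else np.array([proj(d,k) for k in p])).astype(np.float32).reshape(N,N,2)
    return cv2.remap(d["frame"],uv,None,cv2.INTER_LINEAR)
E
python3 - <<'E'
from dial import *
s=sensors.read_state(); print({k:np.round(s[k],4).tolist() for k in("clock","tcp_pos","wrist_force")})
D={n:snapshot(n) for n in("wrist","side","scene")}; pickle.dump(D,open("d2.pkl","wb"))
D1=pickle.load(open("d1.pkl","rb")); rows=[]
for top,d in((.205,D1),(.171,D)):
    for n in d: print(n,np.round(read(d[n],top,n=="wrist"),3))
    rows.append(np.hstack([warp(d[n],top-.002,n=="wrist") for n in d]))
cv2.imwrite("pics/dial2.png",np.vstack(rows)[:,:,::-1])
E
```

```text
{'clock': 2.95, 'tcp_pos': [0.5073, 0.09, 0.3533], 'wrist_force': [-3.5739, -2.5511, 2.5887]}
wrist [2.10000e-02 2.04000e-01 3.75280e+01 1.50664e+02 2.63800e+03]
side [1.68000e-01 2.03000e-01 8.18440e+01 1.32838e+02 2.85000e+02]
scene [6.23200e+00 2.02000e-01 8.25540e+01 1.33932e+02 2.23000e+02]
wrist [7.8400e-01 1.7000e-01 3.1495e+01 4.5480e+01 2.2100e+03]
side [1.52000e-01 1.69000e-01 8.34960e+01 1.32678e+02 2.86000e+02]
scene [6.23300e+00 1.69000e-01 7.93710e+01 1.34031e+02 2.09000e+02]
```

View pics/dial2.png

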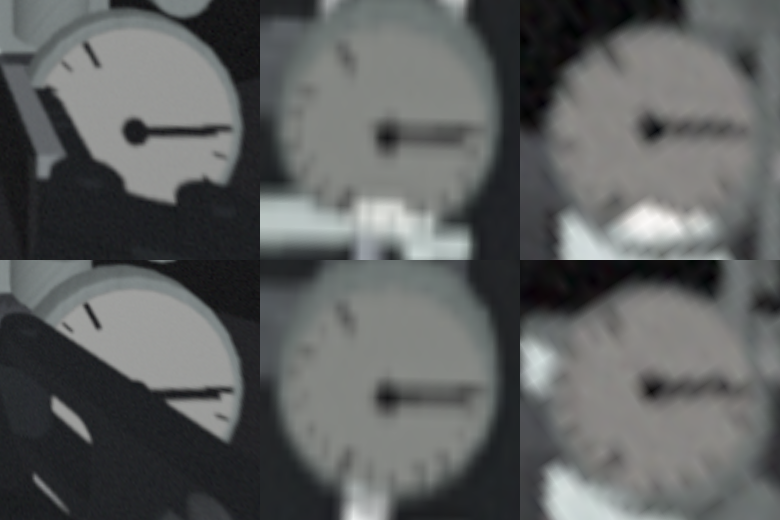

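```bash
sed -i 's/def read(d,top,fish,rr=(10,24)):/def read(d,top,fish,rr=(10,24),off=(0,0)):/; s/    c=O+0.020\*Y/    c=O+0.020*Y+off[0]*X+off[1]*Y/' dial.py
cat >> dial.py <<'E'
OFF={"side":(-.0008,-.0022),"scene":(0,.0006),"wrist":(.001,0)}
def go(top,names=("side","scene"),save=None):
    s=sensors.read_state(); D={n:snapshot(n) for n in names}
    for n in D:
        r=read(D[n],top,n=="wrist",off=OFF[n]); print(n,"reading %.2f z %.4f dark %.0f/%.0f n%d"%r,end=" | ")
    print("clock",round(s["clock"],2),"tcp",np.round(s["tcp_pos"],4),"F",np.round(s["wrist_force"],1))
    if save: cv2.imwrite(save,np.hstack([warp(D[n],top-.002,n=="wrist") for n in D])[:,:,::-1]); pickle.dump(D,open("last.pkl","wb"))
E
python3 -c "
from dial import *
D=pickle.load(open('d2.pkl','rb'))
for n in('side','scene'): print(read(D[n],.171,False,off=OFF[n]))"
```

```text
(np.float64(0.038086250987711165), np.float64(0.16940914231711646), np.float32(81.13637), np.float32(132.84341), 286)
(np.float64(6.268299397722165), np.float64(0.1689544503398912), np.float32(79.54538), np.float32(134.08124), 209)
```

>>> step_arm(steps=[[0,0,0.2,0],[0,0,0.2,0],[0,0,0.2,0],[0,0,0,0]])

```text
clock: 3.5
tcp_pos: [0.5073, 0.09, 0.3481]
tool_rot: [1.866, 2.527, -0.002]
wrist_force: [-5.6, -3.2, 6.1]
width: 0.153
grasp_force: 71.0
```

```bash
python3 -c "
from dial import *
go(.166)"
```

```text
side reading 1.33 z 0.1640 dark 82/133 n284 | scene reading 1.24 z 0.1636 dark 80/134 n217 | clock 3.5 tcp [0.5073 0.09   0.3481] F [-5.6 -3.2  6.1]
```

>>> step_arm(steps=[[0,0,0.13,0],[0,0,0.12,0],[0,0,0,0],[0,0,0,0]])

```text
clock: 4.0
tcp_pos: [0.5072, 0.09, 0.3458]
tool_rot: [1.866, 2.526, -0.002]
wrist_force: [-6.0, -3.3, 8.4]
width: 0.15
grasp_force: 71.2
```

```bash
python3 -c "
from dial import *
go(.163)"
```

```text
side reading 1.94 z 0.1618 dark 80/133 n286 | scene reading 1.90 z 0.1616 dark 86/134 n212 | clock 4.0 tcp [0.5072 0.09   0.3458] F [-6.  -3.3  8.4]
```

>>> step_arm(steps=[[0,0,0.06,0],[0,0,0,0],[0,0,0,0]])

```text
clock: 4.4
tcp_pos: [0.5072, 0.09, 0.3453]
tool_rot: [1.866, 2.526, -0.002]
wrist_force: [-6.9, -3.8, 9.3]
width: 0.151
grasp_force: 71.3
```

```bash
python3 -c "
from dial import *
go(.163)"
```

```text
side reading 2.10 z 0.1614 dark 79/133 n287 | scene reading 2.04 z 0.1610 dark 89/134 n215 | clock 4.4 tcp [0.5072 0.09   0.3453] F [-6.9 -3.8  9.3]
```

>>> step_arm(steps=[[0,0,0,0],[0,0,0,0],[0,0,0,0],[0,0,0,0],[0,0,-3,0],[0,0,-4,0],[0,0,-3,0],[0,0,0,0]], hand=5)

```text
clock: 5.3
tcp_pos: [0.509, 0.0904, 0.4481]
tool_rot: [1.863, 2.522, 0.008]
wrist_force: [0.4, 0.2, -0.1]
width: 0.588
grasp_force: 0.0
```

>>> step_arm(steps=[[-4,1.6,0,0],[-4,1.7,0,0],[-4,1.7,0,0],[-4,1.8,0,0],[-4.2,1.8,0,0],[0,0,0,0],[0,0,0,0]])

```text
clock: 6.0
tcp_pos: [0.6501, -0.0786, 0.4412]
tool_rot: [-1.867, -2.523, 0.002]
wrist_force: [-0.2, 0.1, -0.7]
width: 0.585
grasp_force: 0.0
```

Run:
```python
from dial import *
go(.163)
d=snapshot("wrist"); e=snapshot("scene"); pickle.dump([d,e],open("d3.pkl","wb"))
s=sensors.read_state(); t=s["tcp_pos"][:2]-O; print("tcp rig",t@X,t@Y, s["tool_rot"])
for n,r in(("w",rig(fcloud(d))),("s",rig(cloud(e)))):
    q=r[np.all((r>[-60,-160,40])&(r<[60,-101,135]),1)]
    for y0 in range(-155,-100,10):
        k=q[abs(q[:,1]-y0)<5]
        if len(k)>2: print(n,y0,len(k),np.percentile(k,2,0).round(1),np.percentile(k,98,0).round(1),"top x",k[k[:,2]>k[:,2].max()-3][:,0].mean().round(1))
f=lambda im:cv2.resize(im,(400,300),interpolation=cv2.INTER_CUBIC)
cv2.imwrite("pics/m3.png",np.hstack([f(d["frame"]),f(e["frame"][130:250,200:360])])[:,:,::-1])
```

```text
side reading 2.09 z 0.1612 dark 139/220 n288 | scene reading 1.96 z 0.1610 dark 146/241 n197 | clock 6.0 tcp [ 0.6501 -0.0786  0.4412] F [-0.2  0.1 -0.7]
tcp rig -0.009324544522761966 -0.1255789051542158 [1.86491303e+00 2.52815132e+00 2.16217606e-04]
w -155 10 [ -11.2 -152.   115.5] [  -6.9 -150.4  118.1] top x -9.1
w -145 103 [ -15.3 -148.4  116. ] [  -2.8 -140.3  121.6] top x -9.0
w -135 120 [ -15.2 -139.8  116.4] [  -2.8 -130.4  121.5] top x -9.3
w -125 127 [ -15.2 -129.8  116.2] [  -2.8 -120.3  121.6] top x -9.1
w -115 123 [ -15.1 -119.7  116.5] [  -2.9 -110.2  121.6] top x -8.8
w -105 105 [ -14.  -109.7  115.9] [  -2.9 -101.1  121.7] top x -8.5
s -155 5 [ -14.  -152.2  111.7] [  -8.7 -150.1  120. ] top x -9.9
s -145 11 [ -12.6 -149.8  111.5] [  -2.2 -140.9  123.3] top x -5.0
s -135 10 [ -14.2 -139.7  115.4] [  -1.5 -131.   122.5] top x -6.9
s -125 9 [ -13.5 -129.   112.4] [  -1.6 -121.2  124. ] top x -7.9
s -115 9 [ -13.8 -120.   112.2] [  -3.  -110.7  120.6] top x -3.5
s -105 10 [ -14.  -109.1  112. ] [  -3.7 -101.4  122.9] top x -4.8
```

View pics/m3.png

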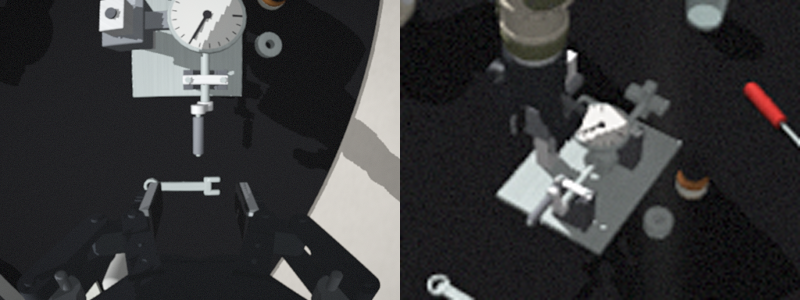

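The wrist view shows the needle pointing to half-way (~195,35), with the crank grip straight below the hand (~198,135). The carriage stayed put. Now I take hold of the crank.

>>> step_arm(steps=[[0,0,4,0],[0,0,4,0],[0,0,4,0],[0,0,3,0],[0,0,2.2,0],[0,0,0,0],[0,0,0,0]])

```text
clock: 6.9
tcp_pos: [0.6494, -0.0767, 0.2726]
tool_rot: [1.865, 2.528, 0.0]
wrist_force: [-0.8, 0.1, -0.6]
width: 0.585
grasp_force: 0.0
```

>>> step_arm(steps=[[0,0,0,0],[0,0,0,0],[0,0,0,0],[0,0,0,0],[0,0,0,0],[0,0,0,0]], hand=0.5, grip_force=50)

```text
clock: 7.5
tcp_pos: [0.6497, -0.0777, 0.2735]
tool_rot: [1.866, 2.525, 0.001]
wrist_force: [-2.7, 0.5, 5.9]
width: 0.145
grasp_force: 48.7
```

Run:
```python
from dial import *
go(.163,("side","scene","wrist"),"pics/t0.png")
s=sensors.read_state(); t=s["tcp_pos"][:2]-O; print("tcp rig",t@X,t@Y,s["tcp_pos"][2],s["width"])
# circle path rows, tool cols: y=rig x, z=-up
th0=-.30; p=lambda t:np.array([3*np.sin(t),-3*np.cos(t)])
st=np.radians(12)
for i in range(30):
    a=p(th0+i*st);b=p(th0+(i+1)*st); print(i,np.round(b-a,2).tolist(),end="; ")
```

```text
side reading 2.04 z 0.1611 dark 131/221 n285 | scene reading 1.92 z 0.1610 dark 133/243 n214 | wrist reading nan z 0.1630 dark 0/0 n0 | clock 7.5 tcp [ 0.6497 -0.0777  0.2735] F [-2.7  0.5  5.9]
tcp rig -0.009011938086673325 -0.12711599719995464 0.27354319991917925 0.1456080277503818
0 [0.62, -0.12]; 1 [0.63, 0.01]; 2 [0.61, 0.14]; 3 [0.57, 0.26]; 4 [0.5, 0.38]; 5 [0.41, 0.47]; 6 [0.31, 0.55]; 7 [0.19, 0.6]; 8 [0.06, 0.62]; 9 [-0.07, 0.62]; 10 [-0.2, 0.59]; 11 [-0.32, 0.54]; 12 [-0.43, 0.46]; 13 [-0.51, 0.36]; 14 [-0.58, 0.25]; 15 [-0.62, 0.12]; 16 [-0.63, -0.01]; 17 [-0.61, -0.14]; 18 [-0.57, -0.26]; 19 [-0.5, -0.38]; 20 [-0.41, -0.47]; 21 [-0.31, -0.55]; 22 [-0.19, -0.6]; 23 [-0.06, -0.62]; 24 [0.07, -0.62]; 25 [0.2, -0.59]; 26 [0.32, -0.54]; 27 [0.43, -0.46]; 28 [0.51, -0.36]; 29 [0.58, -0.25]; dial.py:20: RuntimeWarning: invalid value encountered in scalar divide
  return np.radians(k+(w*ww).sum()/ww.sum()),z,pr.min(),np.median(pr),len(s)
```

View pics/t0.png

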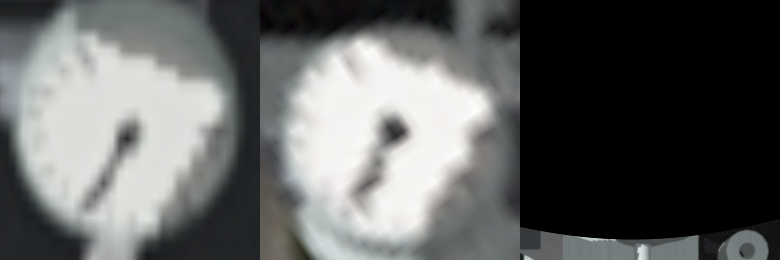

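>>> step_arm(steps=[[0,0.62,-0.12,0],[0,0.63,0.01,0],[0,0.61,0.14,0],[0,0,0,0]])

```text
clock: 8.05
tcp_pos: [0.668, -0.0721, 0.2728]
tool_rot: [1.865, 2.525, 0.002]
wrist_force: [-0.6, 0.5, 4.8]
width: 0.143
grasp_force: 49.2
```

```bash
cat > g.py <<'E'
from dial import *
go(.163)
s=sensors.read_state(); t=s["tcp_pos"][:2]-O; x=t@X; z=s["tcp_pos"][2]-.155-.085
print("rig x %.1f y %.1f z %.1f r %.1f theta %.1f deg"%(x*1e3,t@Y*1e3,z*1e3,np.hypot(x,z)*1e3,np.degrees(np.arctan2(x,z))))
E
python3 g.py
```

```text
side reading 1.89 z 0.1616 dark 124/221 n285 | scene reading 1.75 z 0.1611 dark 128/243 n200 | clock 8.05 tcp [ 0.668  -0.0721  0.2728] F [-0.6  0.5  4.8]
rig x 10.1 y -127.1 z 32.7 r 34.3 theta 17.2 deg
```

>>> step_arm(steps=[[0,0.57,0.26,0],[0,0.5,0.38,0],[0,0.41,0.47,0],[0,0.31,0.55,0],[0,0,0,0]])

```text
clock: 8.65
tcp_pos: [0.6849, -0.0669, 0.2547]
tool_rot: [1.866, 2.526, 0.001]
wrist_force: [1.5, -0.4, -1.2]
width: 0.145
grasp_force: 48.7
```

```bash
sed -i 's/-.155-.085/-.155-.089/' g.py; python3 g.py
```

```text
side reading 2.08 z 0.1612 dark 139/221 n290 | scene reading 4.11 z 0.1609 dark 53/137 n101 | clock 8.65 tcp [ 0.6849 -0.0669  0.2547] F [ 1.5 -0.4 -1.2]
rig x 27.8 y -127.2 z 10.7 r 29.8 theta 69.0 deg
```

>>> step_arm(steps=[[0,0.19,0.6,0],[0,0.06,0.62,0],[0,-0.07,0.62,0],[0,0,0,0]])

```text
clock: 9.15
tcp_pos: [0.6856, -0.0666, 0.2359]
tool_rot: [-1.867, -2.526, 0.002]
wrist_force: [-1.4, -3.2, -0.4]
width: 0.14
grasp_force: 48.9
```

```bash
python3 g.py
```

```text
side reading 2.50 z 0.1615 dark 147/221 n280 | scene reading 1.38 z 0.1612 dark 53/88 n75 | clock 9.15 tcp [ 0.6856 -0.0666  0.2359] F [-1.4 -3.2 -0.4]
rig x 28.7 y -127.2 z -8.1 r 29.8 theta 105.9 deg
```

>>> step_arm(steps=[[0,-0.2,0.59,0],[0,-0.32,0.54,0],[0,-0.43,0.46,0],[0,0,0,0]])

```text
clock: 9.65
tcp_pos: [0.6766, -0.0694, 0.2218]
tool_rot: [1.867, 2.526, -0.001]
wrist_force: [-5.7, -2.0, 8.4]
width: 0.144
grasp_force: 49.7
```

```bash
python3 g.py
```

```text
side reading 2.88 z 0.1612 dark 144/221 n283 | scene reading 2.27 z 0.1606 dark 57/160 n109 | clock 9.65 tcp [ 0.6766 -0.0694  0.2218] F [-5.7 -2.   8.4]
rig x 19.2 y -127.1 z -22.3 r 29.4 theta 139.2 deg
```

>>> step_arm(steps=[[0,-0.51,0.36,0],[0,-0.58,0.25,0],[0,0,0,0]])

```text
clock: 10.05
tcp_pos: [0.6675, -0.0722, 0.2167]
tool_rot: [1.864, 2.524, 0.004]
wrist_force: [-0.9, 0.0, 8.9]
width: 0.14
grasp_force: 49.8
```

```bash
python3 g.py
```

```text
side reading 3.14 z 0.1615 dark 136/221 n281 | scene reading 2.41 z 0.1607 dark 79/242 n144 | clock 10.05 tcp [ 0.6675 -0.0722  0.2167] F [-0.9  0.   8.9]
rig x 9.7 y -127.1 z -27.3 r 29.0 theta 160.4 deg
```

>>> step_arm(steps=[[0,-0.62,0.12,0],[0,-0.63,-0.01,0],[0,0,0,0]])

```text
clock: 10.45
tcp_pos: [0.6561, -0.0757, 0.2148]
tool_rot: [1.864, 2.524, 0.005]
wrist_force: [2.9, 0.9, 3.9]
width: 0.143
grasp_force: 49.5
```

```bash
python3 g.py
```

```text
side reading 3.32 z 0.1613 dark 157/221 n287 | scene reading 3.28 z 0.1607 dark 127/242 n188 | clock 10.45 tcp [ 0.6561 -0.0757  0.2148] F [2.9 0.9 3.9]
rig x -2.3 y -127.1 z -29.2 r 29.3 theta -175.4 deg
```

>>> step_arm(steps=[[0,-0.61,-0.14,0],[0,-0.57,-0.26,0],[0,0,0,0]])

```text
clock: 10.85
tcp_pos: [0.6445, -0.0794, 0.2181]
tool_rot: [1.865, 2.525, 0.003]
wrist_force: [3.8, 0.6, 3.6]
width: 0.142
grasp_force: 49.6
```

```bash
python3 g.py
```

```text
side reading 3.36 z 0.1612 dark 138/221 n285 | scene reading 3.34 z 0.1609 dark 127/242 n215 | clock 10.85 tcp [ 0.6445 -0.0794  0.2181] F [3.8 0.6 3.6]
rig x -14.4 y -127.2 z -26.0 r 29.7 theta -150.9 deg
```

>>> step_arm(steps=[[0,-0.5,-0.38,0],[0,-0.41,-0.47,0],[0,0,0,0]])

```text
clock: 11.25
tcp_pos: [0.6353, -0.0823, 0.2261]
tool_rot: [1.866, 2.526, 0.001]
wrist_force: [3.6, -0.5, 3.9]
width: 0.14
grasp_force: 49.8
```

```bash
python3 g.py
```

```text
side reading 3.29 z 0.1611 dark 154/221 n284 | scene reading 3.27 z 0.1607 dark 144/242 n211 | clock 11.25 tcp [ 0.6353 -0.0823  0.2261] F [ 3.6 -0.5  3.9]
rig x -24.0 y -127.2 z -17.9 r 30.0 theta -126.6 deg
```

>>> step_arm(steps=[[0,-0.31,-0.55,0],[0,-0.19,-0.6,0],[0,-0.06,-0.62,0],[0,0,0,0]])

```text
clock: 11.75
tcp_pos: [0.6295, -0.084, 0.2431]
tool_rot: [1.867, 2.527, -0.002]
wrist_force: [2.4, -2.9, 2.5]
width: 0.143
grasp_force: 49.7
```

```bash
python3 g.py
```

```text
side reading 2.95 z 0.1613 dark 139/221 n279 | scene reading 2.90 z 0.1609 dark 132/242 n214 | clock 11.75 tcp [ 0.6295 -0.084   0.2431] F [ 2.4 -2.9  2.5]
rig x -30.2 y -127.2 z -0.8 r 30.2 theta -91.6 deg
```

>>> step_arm(steps=[[0,0.07,-0.62,0],[0,0.2,-0.59,0],[0,0.32,-0.54,0],[0,0,0,0]])

```text
clock: 12.25
tcp_pos: [0.634, -0.0827, 0.2597]
tool_rot: [-1.866, -2.524, 0.007]
wrist_force: [-0.3, -5.4, 0.8]
width: 0.143
grasp_force: 49.6
```

```bash
python3 g.py
```

```text
side reading 2.50 z 0.1608 dark 141/221 n284 | scene reading 2.41 z 0.1610 dark 140/243 n210 | clock 12.25 tcp [ 0.634  -0.0827  0.2597] F [-0.3 -5.4  0.8]
rig x -25.5 y -127.2 z 15.7 r 30.0 theta -58.4 deg
```

>>> step_arm(steps=[[0,0.43,-0.46,0],[0,0.51,-0.36,0],[0,0.58,-0.25,0],[0,0.62,-0.12,0],[0,0,0,0]])

```text
clock: 12.85
tcp_pos: [0.654, -0.0764, 0.2742]
tool_rot: [-1.867, -2.524, 0.006]
wrist_force: [-5.6, -3.5, 14.1]
width: 0.142
grasp_force: 51.2
```

```bash
python3 g.py
```

```text
side reading 2.00 z 0.1614 dark 134/221 n290 | scene reading 1.89 z 0.1608 dark 114/243 n205 | clock 12.85 tcp [ 0.654  -0.0764  0.2742] F [-5.6 -3.5 14.1]
rig x -4.3 y -127.1 z 30.3 r 30.6 theta -8.2 deg
```

Run:
```python
import numpy as np
t=np.radians([-17,19.4,69,105.9,139.2,160.4,184.6,209.1,233.4,268.4,301.6,351.8]);r=np.array([2.04,1.89,2.08,2.50,2.88,3.14,3.32,3.36,3.29,2.95,2.50,2.0])
for k in(1,2):
    M=np.c_[np.ones(12),*[f(j*t) for j in range(1,k+1) for f in(np.cos,np.sin)]]
    c=np.linalg.lstsq(M,r,rcond=None)[0]; g=np.radians(np.arange(0,360,.5))
    G=np.c_[np.ones(len(g)),*[f(j*g) for j in range(1,k+1) for f in(np.cos,np.sin)]]@c
    print(k,c.round(3),(M@c-r).round(2),"max at",np.degrees(g[G.argmax()]),G.max())
th=np.degrees(t[-1]);p=lambda a:np.array([3*np.sin(np.radians(a)),-3*np.cos(np.radians(a))])
# back from 353 to 205
s=np.linspace(354,206,13); print(np.round(np.diff([p(a) for a in s],axis=0),2).tolist())
```

```text
1 [ 2.612 -0.675 -0.317] [ 0.02 -0.02 -0.01 -0.01  0.04  0.   -0.01 -0.   -0.02 -0.    0.03 -0.01] max at 205.0 3.3574511572695136
2 [ 2.613e+00 -6.740e-01 -3.130e-01  2.000e-03  2.100e-02] [ 0.01 -0.    0.01 -0.02  0.02 -0.01 -0.01  0.01 -0.   -0.01  0.01 -0.01] max at 206.5 3.3730299329875373
[[-0.63, 0.14], [-0.59, 0.27], [-0.52, 0.39], [-0.42, 0.49], [-0.31, 0.57], [-0.18, 0.62], [-0.04, 0.64], [0.1, 0.64], [0.23, 0.6], [0.35, 0.54], [0.46, 0.45], [0.55, 0.34]]
```

>>> step_arm(steps=[[0,-0.63,0.14,0],[0,-0.59,0.27,0],[0,-0.52,0.39,0],[0,-0.42,0.49,0],[0,-0.31,0.57,0],[0,-0.18,0.62,0],[0,-0.04,0.64,0],[0,0,0,0]])

```text
clock: 13.75
tcp_pos: [0.6296, -0.084, 0.2412]
tool_rot: [1.867, 2.526, -0.002]
wrist_force: [4.0, -3.0, -1.0]
width: 0.143
grasp_force: 49.8
```

>>> step_arm(steps=[[0,0.1,0.64,0],[0,0.23,0.6,0],[0,0.35,0.54,0],[0,0.46,0.45,0],[0,0.55,0.34,0],[0,0.06,0.03,0],[0,0,0,0],[0,0,0,0]])

```text
clock: 14.55
tcp_pos: [0.6472, -0.0785, 0.2168]
tool_rot: [1.865, 2.525, 0.002]
wrist_force: [3.0, -1.6, 6.9]
width: 0.141
grasp_force: 50.5
```

```bash
python3 g.py
```

```text
side reading 3.37 z 0.1612 dark 138/221 n289 | scene reading 3.33 z 0.1609 dark 119/242 n206 | clock 14.55 tcp [ 0.6472 -0.0785  0.2168] F [ 3.  -1.6  6.9]
rig x -11.6 y -127.1 z -27.2 r 29.6 theta -156.9 deg
```

>>> step_arm(steps=[[0,-0.12,-0.05,0],[0,0,0,0],[0,0,0,0]])

```text
clock: 14.95
tcp_pos: [0.6466, -0.0787, 0.217]
tool_rot: [1.865, 2.525, 0.004]
wrist_force: [6.7, -0.2, 3.8]
width: 0.143
grasp_force: 50.1
```

```bash
python3 g.py
```

```text
side reading 3.37 z 0.1613 dark 138/221 n285 | scene reading 3.35 z 0.1608 dark 126/242 n210 | clock 14.95 tcp [ 0.6466 -0.0787  0.217 ] F [ 6.7 -0.2  3.8]
rig x -12.2 y -127.1 z -27.0 r 29.7 theta -155.7 deg
```

>>> step_arm(steps=[[0,-0.08,-0.03,0],[0,0,0,0],[0,0,0,0]])

```text
clock: 15.35
tcp_pos: [0.646, -0.0789, 0.2172]
tool_rot: [1.864, 2.525, 0.004]
wrist_force: [7.2, 0.1, 2.2]
width: 0.14
grasp_force: 50.1
```

>>> step_arm(steps=[[0,0,0,0],[0,0,0,0],[0,0,0,0],[0,0,0,0],[0,0,0,0]], hand=4.5)

```text
clock: 15.85
tcp_pos: [0.6443, -0.0789, 0.216]
tool_rot: [-1.866, -2.526, 0.001]
wrist_force: [-0.7, -0.2, 0.6]
width: 0.527
grasp_force: 0.0
```

>>> step_arm(steps=[[0,0,-2,0],[0,0,-4,0],[0,0,-4,0],[0,0,-4,0],[0,0,-4,0],[0,0,-3,0],[0,0,0,0],[0,0,0,0]])

```text
clock: 16.65
tcp_pos: [0.6447, -0.0791, 0.427]
tool_rot: [1.866, 2.526, 0.001]
wrist_force: [-0.5, -0.9, -0.8]
width: 0.528
grasp_force: 0.0
```

```bash
python3 g.py
python3 - <<'E'
from dial import *
d=snapshot("wrist"); e=snapshot("side"); f=snapshot("scene"); print(read(d,.163,True,off=OFF["wrist"]))
r=rig(fcloud(d)); q=r[np.all((r>[-60,-152,40])&(r<[60,-103,135]),1)]
print(len(q),np.percentile(q,[2,98],0).round(1),"top x",q[q[:,2]>np.percentile(q[:,2],98)-2][:,0].mean())
g=lambda im:cv2.resize(im,(400,300),interpolation=cv2.INTER_CUBIC)
cv2.imwrite("pics/fin.png",np.vstack([np.hstack([g(d["frame"]),g(e["frame"][150:270,180:340])]),np.hstack([g(f["frame"]),g(f["frame"][130:250,200:360])])])[:,:,::-1])
E
```

```text
side reading 3.36 z 0.1611 dark 138/213 n280 | scene reading 3.33 z 0.1611 dark 130/239 n205 | clock 16.65 tcp [ 0.6447 -0.0791  0.427 ] F [-0.5 -0.9 -0.8]
rig x -14.5 y -126.7 z 180.7 r 181.3 theta -4.6 deg
(np.float64(4.694727602045922), np.float64(0.16209801427584733), np.float32(38.791508), np.float32(165.63892), 3864)
472 [[ -17.1 -148.2   58.4]
 [  -4.3 -103.6   66. ]] top x -11.038804841831483
```

View pics/fin.png

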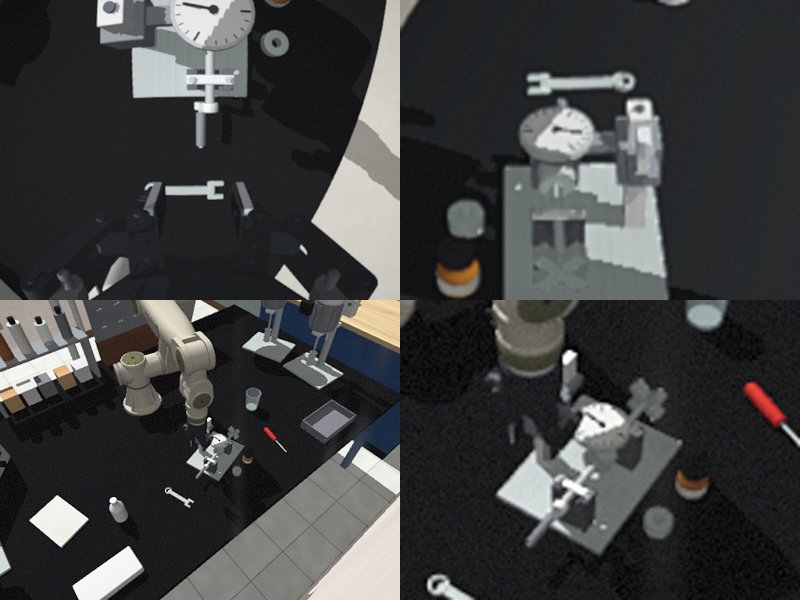

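The hand is clear and the carriage is still down. The needle (wrist view ~185,8) sits at 3.36, which is the largest value seen in the turn. The grip is near the bottom (~200,130), and the bystanders haven't moved. Handing in.

```bash
python3 -c "
from bench import ticket
print(ticket.job_done())"
```

```text
the job is handed in; nothing more can be done
None
```

The job is handed in: the carriage was lowered to a reading of about 2.1 rad, the shaft was cranked through one full turn (about 1.87 to 3.37 rad), and the hub was left with its high spot under the plunger at about 3.36 rad. The gripper is clear, nothing around the rig was disturbed, and it took about 17 s of robot time.

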